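# Hang the ferrule comb in the free spring seat of the cooling rail

## Robot

A 6-joint arm with a two-finger parallel gripper is mounted at the origin on a cart in front of the work surface, level with it; the furniture and walls round the work are solid. World frame = base frame: x ahead of the robot, y to its left, z up, the work surface at z = 0. Lengths are in mm, angles in rad, forces in N, time in s.
With the tool pointing down it reaches from about 375 to 750 mm from the base axis. Payload 9 kg.
Tool frame: the origin (TCP) lies on the centre line of the jaws, within the pads' length; the fingertips stand 22 mm ahead of it and the grasp point (between the pads) lies 3 mm ahead of it; z points along the fingers, y is the line along which they close (so a half turn about z gives the same grasp; the last joint's range is limited). The gripper opens to 85 mm and grips with 20 to 120 N. Pads are 22 mm wide; open, the fingers measure 114 mm over their backs; the gripper's body (76 mm by 85 mm) begins 54 mm behind the grasp point. The pads swing forward as they close: fully open they stand 13 mm farther back than shut.
Start: joints at [1.044, 0.104, 0.097, 1.564, 0, 1.353], TCP at [182.353, 571.648, 253.331] pointing down, gripper open.
Joint ranges: [-2.99, 2.99], [-0.84, 1.86], [-1.1, 1.16], [-1.84, 2.11], [-1.51, 1.56], [-3.14, 3.14]. Speed limits (rad/s): [2.22, 2.22, 2.57, 3.14, 3.14, 3.14].

## Interface

Orientations are given as a rotation vector (axis times angle).
In Python, from plant import status, vision, ticket gives the robot as it stands.
- The arm moves only by the tool move_arm, never from a script. Its argument "commands" is a list of rows, each a list of 3 entries, a list of its own where there are three numbers: the shift along the tool's x, y, z in mm, then the turn, a rotation vector about the tool's x, y, z in rad, then the finger opening in mm, from 0 to 85.4. A call has exactly 10 rows; each row shifts and turns the commanded pose from where the row before left it, along the tool's axes as they then stand; what a row does not reach is not made up. A row lasts 1/10 s, in which the tool goes at most 50 mm and 8.59 degrees, less where a joint would pass 70% of its speed; a pose out of reach is approached as far as the arm can. A call with a gripper value outside its range is refused whole. The fingers move at their own pace and stop on an object; the grip force is fixed at half the most. Time passes only in rows, so rows that do not move let the fingers close, or fill a call up. It gives the time, the measured TCP pose, the force, the opening and the grip force at its end, in the units of the state.
- status.observe(): the state, without advancing time (a new reading comes with each control period).
- vision.capture(name): name is "scene" or "side" or "wrist"; returns (picture, depth): 480x640x3 uint8, blue, green, red; 480x640 float32, mm along the optical axis (not along the pixel's ray), 0 where there is no reading.
- vision.camera_params(name): a dict with "intrinsics" (3x3 intrinsics, pixels), "R" (3x3) and "t" (3): a world point X has camera coordinates R X + t; the wrist camera has in their place "mount" (4x4, takes a point from camera to tool coordinates, whose origin is the TCP and whose axes are the flange's). Camera axes: x right, y down, z forward; pixel columns grow to the right and rows downward; lengths in mm; the calibration is good to about 2 mm. A picture is of the moment at which its call begins: read the wrist's pose just before it. camera_params takes no time and is no camera call.
- ticket.hand_in(): hands the job in; it is judged then, once.
The state is a dict: "clock": time; "qpos": joint angles; "qvel": joint speeds; "effort": joint torques, N m; "tcp_pos": TCP position; "tcp_rot": TCP orientation; "contact_force": force on the tool from outside, world axes, zero at the start; "ft_torque": the same for the moment, N m; "finger_gap": opening from 0.0 (shut) to 1.0 (fully open); "finger_force": force on a finger pad.
Only numpy, scipy, OpenCV 4.12 (cv2) and the standard library are available. Lean on these libraries where they do the work, as an engineer would, in place of code of your own. Each camera call takes 0.05 s, during which the arm holds its last target. There are 200 camera calls.

## Task

Take the comb of tinned ferrules off the loading stand and lower it between the two combs hanging on the cooling rail, its stem in front of the bar, so that its hook goes over the bar. The free spring seat between them was clamped on by hand and its place is not exact, so feel for its mouth with light pressure, then press the hook home past the spring jaw until it rests on the bar, and let go. Never press hard on the rail, do not shove or unhook the neighbours, and leave everything else where it is.

Things in the scene. Friction and masses are not known exactly. Their poses are not given: they have to be found in the camera images.
- rail: Cooling rail, fixed: a drip tray 112 x 262 mm with a flat steel bar on edge above it between two posts. Origin under the tray, below the bar's middle. The bar runs along y from -113 to 113 mm at x = 0; -x is the front, where the stems hang. On it sit three hook seats: pairs of cheeks with a notch between them down to the bar. Those at y = -66 and 68 mm hold the neighbours; the middle one is free.
- rail_bar (a point): Middle of the bar's top edge, 140 mm above the rail's origin, same axes; the bar is 7 mm thick and 25 mm high. The hook ends resting on this edge. The free seat's notch lies somewhere within 8 mm of y = 0, just where is NOT measured. Its +y cheek is fixed, the -y cheek is a spring jaw: 4.6 mm between them until the 6 mm hook pushes the jaw to -y. Seated, the hook is against the +y cheek.
- rail_cheeks (a point): Point 10 mm above rail_bar, level with the flat tops of the cheeks (7 mm thick, flat for at least 13 mm either side of the mouth). Mouth of the free seat: 7.8 mm wide at the top, narrowing in a steep lead-in 3.4 mm deep; a hook let in sinks 1 to 2 mm, then the jaw resists. Pushing it on down to the bar takes about 5 to 10 N; more than 25 N on the rail is too hard.
- loading_stand: Loading stand, fixed: a steel foot, a post at y = +52 mm and a flat arm on edge, 7 mm thick, 18 mm high, along y from -26 to 52 mm at x = 0, top edge at z = 140 mm, with a small upturned lip at its free end (top at z = 148 mm). Origin under the foot, below the arm. The comb hangs on the arm, stem on the -x side.
- comb_grip (a point): The comb to hang: a hook of 6 mm steel plate with a black grip block on top and four upright ferrules below. This is the grip block's centre; the block is 10 mm thick (x, pinch it so), 24 mm wide (y), 28 mm high. x runs across the bar (stem at -x), y along it, z up. Hangs tilted up to 10 degrees about y. 0.1 to 0.16 kg. Tip of the hook 56 mm, lowest edge 112 mm below this point.
- comb_seat (a point): Same comb: middle of the underside of the hook's crown, the face that rests on the bar; 32 mm below comb_grip, same axes. The hook opens downwards, 10 mm wide inside (x -5 to 5 mm), 22 mm deep, 6 mm thick along y. Stem 6 x 6 mm at x = -8 mm. Cross bar y -28 to 28 mm at x = -8 mm, z -74 to -80 mm; the ferrules stand on it up to z = -48 mm.
- left_comb_grip (a point): Neighbour hanging loose on the rail at y = +68 mm, a comb of the same shape and size: centre of its grip block. The gap between the two neighbours' cross bars is 80 mm, the comb is 56 mm wide.
- right_comb_grip (a point): The other neighbour, at the rail's y = -68 mm, same shape and size: centre of its grip block.
- lacquer_box: Bystander: open red box, black inside, 142 x 124 x 57 mm, loose. Origin under its middle.
- timer: Bystander: small pale timer with a display, 62 x 68 x 21 mm, loose. Origin under its middle.
- cot_jar: Bystander: round jar with an orange screw lid, 62 mm across, 66 mm high, loose. Origin under its middle.

How it is judged (in metres and radians):
On the way, in this order (a step that is already met when the one before it is completed fails the run):
1. the comb is lifted off the loading stand (hook at least 30 mm above the arm) (z of comb_seat in the frame of loading_stand above 0.17 m), for 0.1 s.
2. the comb's hook is home on the bar, in the spring seat between the neighbours (x of comb_seat in the frame of rail between -0.006 and 0.006 m and y of comb_seat in the frame of rail between -0.012 and 0.012 m and z of comb_seat in the frame of rail between 0.136 and 0.142 m), for 0.2 s.
At the end, for the whole second after the job is handed in: The comb hangs in the rail's middle seat with the underside of its hook within 2 mm of the bar's top edge, within 6 mm across and 12 mm along the bar of the rail's middle, tilted less than 0.2 rad and at rest (under 20 mm/s); both neighbours hang within 8 mm of where they hung (all of step 2 and angle between comb_seat's own z axis and vertical below 0.2 rad and linear speed of comb below 0.02 m/s and distance of each of left_comb_grip, right_comb_grip from where it was at the start of the episode below 0.008 m); the robot touches nothing.
It fails at once if the comb is pressed on the rail with more than 25 N (contact force between comb and rail above 25 N).
It fails at once if a neighbour is shoved by the comb with more than 6 N (contact force between comb and left_comb above 6 N or contact force between comb and right_comb above 6 N).
It fails at once if a neighbour is moved by more than 15 mm (distance of any of left_comb_grip, right_comb_grip from where it was at the start of the episode above 0.015 m).
It fails at once if the red box, the timer or the jar is moved by more than 20 mm (distance of any of lacquer_box, timer, cot_jar from where it was at the start of the episode above 0.02 m).
It also fails if it takes over 72 s, if anything falls off the work surface, if the arm or the gripper's body presses on something with over 40 N, if the wrist force passes 120 N, or if a joint passes its speed limit or range.

## Working session

There is one attempt and no reset: what is moved stays moved. The work goes in short steps, Python scripts to look and compute and a tool call to move; the robot and the scene stay as the last step left them, time stands still between calls to the robot, and variables do not carry over. Pictures are saved under pics/ and viewed, at most 10 in all, crops included, and the job is handed in when it is done.

Besides the shell and the picture viewer there is one more tool, called after "Call:" by a JSON object that holds its "api" and its "payload", one argument or row to a line. move_arm: Moves the arm, as the interface text tells. Its arguments: {"type":"object","properties":{"commands":{"type":"array","items":{"type":"array"}}},"required":["commands"]}

```bash
mkdir -p pics; ls; python3 - <<'E'
from plant import status, vision
import cv2,numpy as np
s=status.observe(); print(s)
ims=[]
for n in("scene","side"):
    p,d=vision.capture(n); cv2.imwrite(f"pics/{n}0.png",p); np.save(f"{n}0.npy",d); c=vision.camera_params(n); print(n,c,(d>0).mean())
print(vision.camera_params("wrist"))
E
```

```text
pics
{'clock': 0.0, 'qpos': array([ 1.04432136e+00,  1.04689598e-01,  9.64282311e-02,  1.56391422e+00,
       -2.62347765e-05,  1.35311905e+00]), 'qvel': array([-0.00073412,  0.00103308,  0.00016482,  0.00100137, -0.0006679 ,
        0.00077488]), 'effort': array([-2.50746663e-03, -5.56936634e+01,  5.03643501e+01,  1.72275753e-02,
       -3.81051304e-04, -7.04217825e-06]), 'tcp_pos': array([182.1652994 , 571.33568917, 252.50541289]), 'tcp_rot': array([-4.83059875e-01, -3.10374880e+00,  2.03296182e-03]), 'contact_force': array([ 0.30595717, -0.2755794 , -0.19198072]), 'ft_torque': array([ 0.0145392 ,  0.01783017, -0.02882466]), 'finger_force': 0.0, 'finger_gap': 1.0012179912031192}
scene {'intrinsics': array([[596.12693434,   0.        , 323.06051293],
       [  0.        , 596.12693434, 230.19491964],
       [  0.        ,   0.        ,   1.        ]]), 'R': array([[ 0.78460335, -0.61967254,  0.02008803],
       [-0.37537529, -0.50057234, -0.78007739],
       [ 0.49344804,  0.60451078, -0.62536049]]), 't': array([-401.41985323,  309.23661437, 1292.10384369])} 0.9713216145833333
side 
[... 219 characters left out ...]
8],
       [-0.11761647, -0.36091012, -0.92515418],
       [ 0.25942474,  0.88810262, -0.37943713]]), 't': array([-484.99190931,  189.60314938, 1483.64082729])} 0.9959993489583333
{'intrinsics': array([[399.85177777,   0.        , 316.13565816],
       [  0.        , 399.85177777, 236.55286987],
       [  0.        ,   0.        ,   1.        ]]), 'mount': array([[ 8.51978532e-05, -9.52711912e-01, -3.03874984e-01,
         7.87608346e+01],
       [ 9.99999949e-01,  1.74232698e-04, -2.65884728e-04,
         1.37955076e-01],
       [ 3.06256506e-04, -3.03874946e-01,  9.52711878e-01,
        -1.20941645e+02],
       [ 0.00000000e+00,  0.00000000e+00,  0.00000000e+00,
         1.00000000e+00]])}
```

View pics/scene0.png

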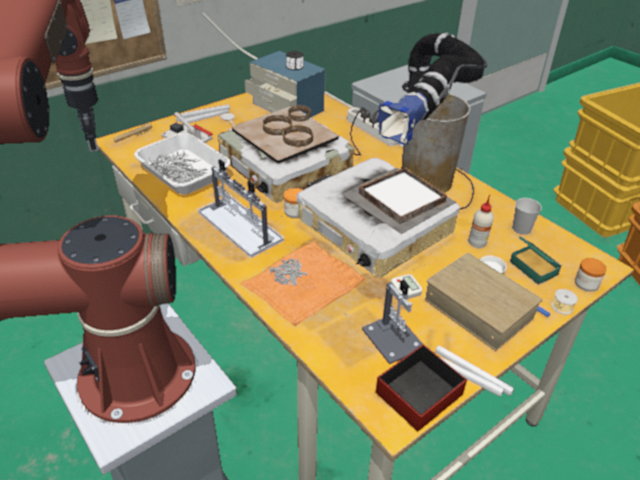

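View pics/side0.png

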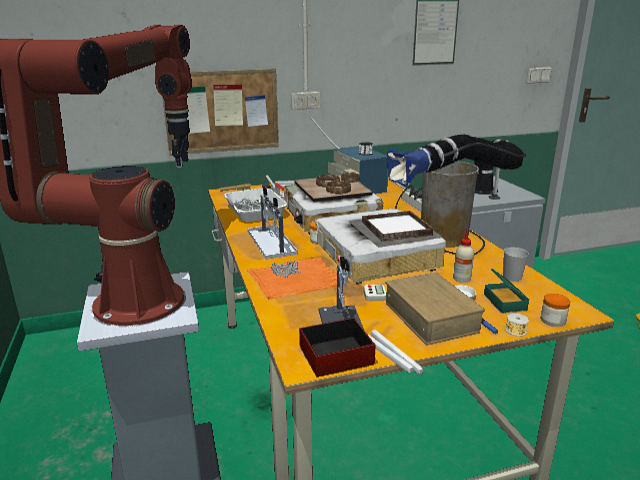

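The scene view shows the rail (tray about (240,230), neighbour grips near (222,165) and (257,190)) and the loading stand at about (395,330) with the comb's black grip near (404,287). The red box is at (420,385), and the timer is right behind the stand at (407,287). I'll get coarse positions from depth.

```bash
cat > h.py <<'E'
import numpy as np,cv2
from plant import status,vision
from scipy.spatial.transform import Rotation as Ro
def cam(n,s=None):
    c=vision.camera_params(n);K=c["intrinsics"]
    if n!="wrist": return K,np.array(c["R"]).T,-np.array(c["R"]).T@c["t"]   # K, Rcw, centre
    s=s or status.observe(); R=Ro.from_rotvec(s["tcp_rot"]).as_matrix();M=c["mount"]
    return K,R@M[:3,:3],R@M[:3,3]+s["tcp_pos"]
def rays(K,uv):
    uv=np.atleast_2d(np.float64(uv)); return np.c_[(uv[:,0]-K[0,2])/K[0,0],(uv[:,1]-K[1,2])/K[1,1],np.ones(len(uv))]
def cloud(n,d,C=None):
    K,R,t=C or cam(n); v,u=np.mgrid[:480,:640]
    return ((rays(K,np.c_[u.ravel(),v.ravel()])*d.reshape(-1,1))@R.T+t).reshape(480,640,3)
def proj(C,X): 
    K,R,t=C; q=(np.atleast_2d(X)-t)@R; return (q[:,:2]/q[:,2:])*[K[0,0],K[1,1]]+K[:2,2]
def onplane(C,uv,z):
    K,R,t=C; r=rays(K,uv)@R.T; return t+r*((z-t[2])/r[:,2])[:,None]
def cross(C1,u1,C2,u2):
    r1=C1[1]@rays(C1[0],u1)[0]; r2=C2[1]@rays(C2[0],u2)[0]
    k=np.linalg.lstsq(np.c_[r1,-r2],C2[2]-C1[2],rcond=None)[0]
    a=C1[2]+k[0]*r1;b=C2[2]+k[1]*r2; return (a+b)/2,np.linalg.norm(a-b)
E
python3 - <<'E'
from h import *
np.set_printoptions(precision=0,suppress=True)
for n in("scene","side"):
    p=cv2.imread(f"pics/{n}0.png").astype(int);d=np.load(f"{n}0.npy");W=cloud(n,d)
    m=(p.max(2)<60)&(W[...,2]>130)&(W[...,2]<230)&(W[...,0]>250)&(W[...,0]<900)&(abs(W[...,1])<620)&(d>0)
    k,L,S,c=cv2.connectedComponentsWithStats(m.astype(np.uint8))
    for i in range(1,k):
        if S[i,4]>8: q=W[L==i]; print(n,S[i],np.median(q,0),q.min(0),q.max(0))
    m=(W[...,2]>125)&(W[...,2]<230)&(W[...,0]>150)&(W[...,0]<700)&(abs(W[...,1])<500)&(d>0)
    k,L,S,c=cv2.connectedComponentsWithStats(m.astype(np.uint8))
    for i in range(1,k):
        if S[i,4]>40: q=W[L==i]; print(n,'any',S[i],np.median(q,0),q.min(0),q.max(0))
E
```

```text
scene [219 161   6   9  37] [445. 368. 174.] [442. 357. 158.] [450. 380. 186.]
scene [248 181   6  11  43] [451. 231. 174.] [447. 222. 158.] [456. 246. 187.]
scene [370 197   7   6  13] [710.  44. 132.] [708.  29. 130.] [714.  53. 135.]
scene [435 199  10   5  15] [845. -71. 132.] [833. -74. 130.] [867. -68. 138.]
scene [401 281   7  14  68] [ 505. -278.  178.] [ 501. -287.  160.] [ 512. -266.  186.]
scene any [251 127  47  35 712] [666. 426. 129.] [617. 355. 125.] [700. 499. 155.]
scene any [211 159  56  53 607] [451. 287. 142.] [438. 178. 125.] [467. 430. 187.]
scene any [386 280  27  32 375] [ 509. -275.  140.] [ 499. -306.  125.] [ 525. -218.  187.]
side [263 187   4   8  26] [446. 365. 173.] [442. 352. 159.] [453. 378. 185.]
side [345 186   6   7  16] [772. 384. 138.] [752. 372. 134.] [783. 400. 152.]
side [270 198   8   9  38] [452. 228. 170.] [449. 221. 144.] [460. 301. 185.]
side [406 211  24  17  57] [873.  30. 135.] [867. -52. 130.] [879. 101. 141.]
side [366 214  22   5  52] [762.  96. 135.] [725.  90. 131.] [799. 101. 139.]
side [362 218  18  19  52] [709.  23. 135.] [705. -54. 130.] [714.  97. 142.]
side [416 229  17   5  38] [844. -70. 134.] [818. -76. 130.] [874. -63. 140.]
side [340 257   6  12  50] [ 506. -283.  177.] [ 502. -290.  159.] [ 513. -266.  185.]
side any [302 180  32  20 293] [668. 427. 128.] [618. 349. 125.] [700. 500. 156.]
side any [261 187  22  34 243] [451. 277. 143.] [439. 177. 125.] [467. 431. 185.]
side any [337 256  11  29 188] [ 507. -279.  143.] [ 498. -308.  125.] [ 522. -221.  185.]
```

```bash
cat >> h.py <<'E'
def plan(goal,yaw,n=10,s=None,tilt=0):
    """n rows from the measured pose to TCP goal, tool down with tool y at world angle yaw (tilt: about tool x)"""
    s=s or status.observe(); R=Ro.from_rotvec(s["tcp_rot"]); g=np.array(goal,float)
    y=np.array([np.cos(yaw),np.sin(yaw),0]); G=Ro.from_matrix(np.c_[[-y[1],y[0],0],y,[0,0,-1]])*Ro.from_rotvec([tilt,0,0])
    w=(R.inv()*G).as_rotvec()/n; D=(g-s["tcp_pos"])/n
    for i in range(n):
        print([[round(float(v),1) for v in R.inv().apply(D)],[round(float(v),3) for v in w]]); R=R*Ro.from_rotvec(w)
E
python3 - <<'E'
from h import *
plan([450,300,340],0.04)
E
```

```text
[[-33.8, -17.7, -8.7], [-0.0, 0.0, 0.122]]
[[-35.7, -13.5, -8.7], [-0.0, 0.0, 0.122]]
[[-37.0, -9.0, -8.7], [-0.0, 0.0, 0.122]]
[[-37.9, -4.4, -8.7], [-0.0, 0.0, 0.122]]
[[-38.1, 0.2, -8.7], [-0.0, 0.0, 0.122]]
[[-37.8, 4.9, -8.7], [-0.0, 0.0, 0.122]]
[[-36.9, 9.4, -8.7], [-0.0, 0.0, 0.122]]
[[-35.5, 13.9, -8.7], [-0.0, 0.0, 0.122]]
[[-33.6, 18.1, -8.7], [-0.0, 0.0, 0.122]]
[[-31.1, 22.0, -8.7], [-0.0, 0.0, 0.122]]
```

Call:
{"api": "move_arm", "payload": {
  "commands": [
    [[-33.8,-17.7,-8.7],[0,0,0.122],85],
    [[-35.7,-13.5,-8.7],[0,0,0.122],85],
    [[-37,-9,-8.7],[0,0,0.122],85],
    [[-37.9,-4.4,-8.7],[0,0,0.122],85],
    [[-38.1,0.2,-8.7],[0,0,0.122],85],
    [[-37.8,4.9,-8.7],[0,0,0.122],85],
    [[-36.9,9.4,-8.7],[0,0,0.122],85],
    [[-35.5,13.9,-8.7],[0,0,0.122],85],
    [[-33.6,18.1,-8.7],[0,0,0.122],85],
    [[-31.1,22,-8.7],[0,0,0.122],85]
  ]
}}

```text
clock: 1.1
tcp_pos: [451.2, 299.3, 340.4]
tcp_rot: [-2.18, -2.262, 0.0]
contact_force: [-0.0, 1.2, 0.1]
finger_gap: 0.997
finger_force: 0.0
```

```bash
python3 - <<'E'
from h import *
import pickle
s=status.observe(); print(s["tcp_pos"],s["tcp_rot"],s["qpos"],s["qvel"].max())
p,d=vision.capture("wrist"); cv2.imwrite("pics/w1.png",p); np.save("w1.npy",d); pickle.dump(s,open("w1.pkl","wb"))
E
```

```text
[451.24310861 299.27007186 340.37788328] [-2.17986251e+00 -2.26190743e+00  3.61443798e-04] [ 3.43844051e-01 -3.47201702e-02  1.15140541e-01  1.72097478e+00
  1.22952088e-04  1.87770211e+00] 0.5470065613652895
```

View pics/w1.png

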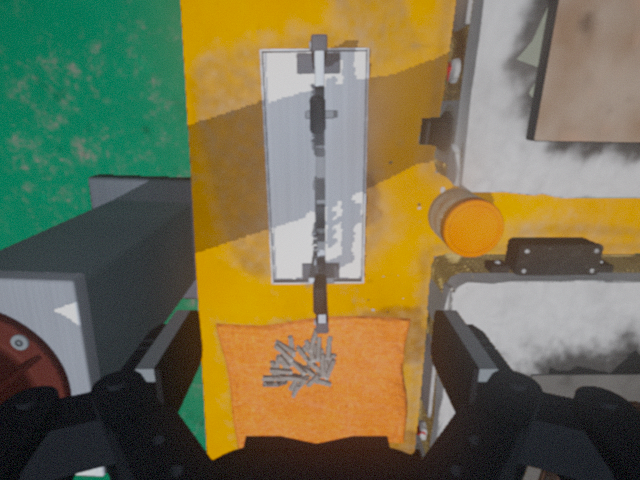

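The wrist view shows the bar vertical at column ≈320, the left neighbour at (317,110), the free seat near (320,190–245), the right neighbour near (320,290–330), and the fingers at the bottom. I'll settle, take a second view and enlarge.

Call:
{"api": "move_arm", "payload": {
  "commands": [
    [[-20,0,10],[0,0,0],85],
    [[-20,0,10],[0,0,0],85],
    [[-10,0,10],[0,0,0],85],
    [[0,0,0],[0,0,0],85],
    [[0,0,0],[0,0,0],85],
    [[0,0,0],[0,0,0],85],
    [[0,0,0],[0,0,0],85],
    [[0,0,0],[0,0,0],85],
    [[0,0,0],[0,0,0],85],
    [[0,0,0],[0,0,0],85]
  ]
}}

```text
clock: 2.15
tcp_pos: [452.5, 250.8, 310.4]
tcp_rot: [2.174, 2.268, 0.0]
contact_force: [-0.1, -0.4, 0.7]
finger_gap: 0.998
finger_force: 0.0
```

```bash
python3 - <<'E'
from h import *
import pickle
s=status.observe(); print(s["tcp_pos"],s["tcp_rot"],abs(s["qvel"]).max())
p,d=vision.capture("wrist"); cv2.imwrite("pics/w2.png",p); np.save("w2.npy",d); pickle.dump(s,open("w2.pkl","wb"))
a=cv2.resize(p[0:300,240:400],None,fx=2.6,fy=2,interpolation=cv2.INTER_CUBIC)[:600]
dd=np.load("w2.npy");W=cloud("wrist",dd,cam("wrist",s))
z=np.clip((W[...,2]-60)*2,0,255).astype(np.uint8)[0:300,240:400]
b=cv2.resize(cv2.applyColorMap(z,cv2.COLORMAP_JET),None,fx=2.4,fy=2,interpolation=cv2.INTER_NEAREST)
cv2.imwrite("pics/w2c.png",np.hstack([a,b])[:, :800])
E
```

```text
[452.54353073 250.77138505 310.41823121] [2.17400147e+00 2.26777668e+00 3.66261988e-04] 0.0023218593929657055
```

View pics/w2c.png

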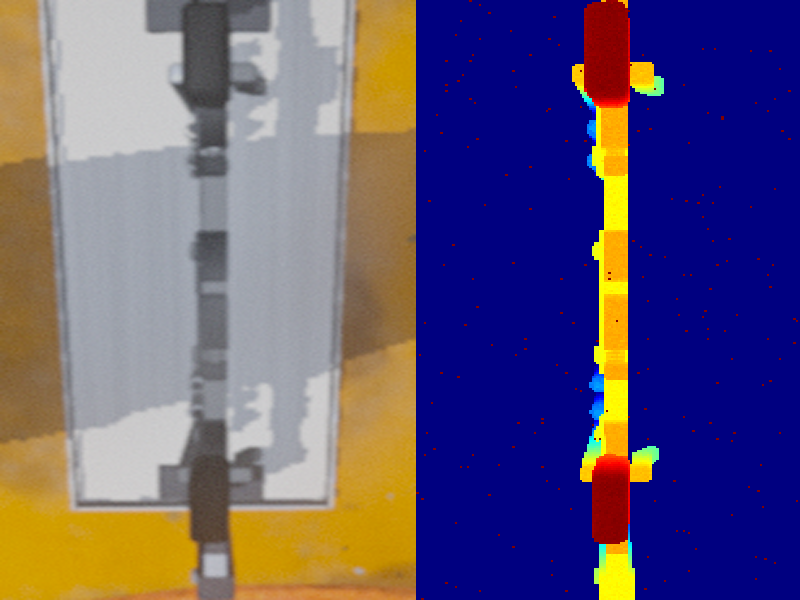

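The crop shows the two cheeks as orange depth blocks with a bright gap at crop row ≈288 (raw row ≈144); the stems are on the −x side. I'll measure them in world coordinates.

```bash
python3 - <<'E'
from h import *
import pickle
np.set_printoptions(precision=1,suppress=True)
s=pickle.load(open("w2.pkl","rb"));C2=cam("wrist",s);W=cloud("wrist",np.load("w2.npy"),C2)
c=W[:,310:335]; Z=c[...,2]
print("row  zmed  y")
for r in range(52,190):
    q=c[r]; k=(q[:,2]>130)&(q[:,2]<156)
    if k.sum()>2 and (r in range(108,150) or r%6==0): print(r,k.sum(),np.median(q[k],0), q[k][:,0].min(),q[k][:,0].max())
sub=W[0:300,240:400].reshape(-1,3)
for lo,hi in((330,400),(190,270)):
    for zl,zh in((183,190),(160,182)):
        k=(sub[:,2]>zl)&(sub[:,2]<zh)&(sub[:,1]>lo)&(sub[:,1]<hi); q=sub[k]; 
        if k.sum()>5: print("grip",zl,k.sum(),q.mean(0),np.percentile(q,3,0),np.percentile(q,97,0))
E
```

```text
row  zmed  y
54 13 [450.1 362.8 149.5] 446.14495415718176 453.9683084899035
60 13 [450.2 359.3 149.7] 446.29173562774935 454.1284759146148
66 13 [450.4 355.5 151. ] 446.44280653360374 454.29868866235483
72 13 [450.6 352.  150.4] 446.6034356728371 454.48674603769393
78 15 [450.1 348.5 149.7] 445.3776536063549 454.6785220951178
84 13 [450.9 344.7 150.5] 446.8989959171653 454.87364053182347
90 10 [452.2 341.4 139.9] 449.1311950106928 455.2861097167865
96 10 [452.4 337.5 140.4] 449.29464515323565 455.47859870619703
102 10 [452.6 333.6 140.6] 449.46911602371625 455.6762449547899
108 10 [452.8 329.7 140.1] 449.6423810449051 455.83833989355793
109 10 [452.8 329.  140.1] 449.6735236582962 455.94022064318267
110 10 [452.8 328.4 140.4] 449.69711989217245 455.9208930170618
111 10 [452.8 327.7 140.7] 449.72975925563156 455.9467794064399
112 10 [452.9 327.1 140.1] 449.75904386072347 456.00691261832566
113 10 [452.9 326.4 140.1] 449.78870228243 456.04401065577144
114 10 [452.9 325.7 140.7] 449.81838176864414 456.0685935839262
115 12 [452.2 325.1 146.4] 448.4507050967187 455.9169348131809
116 12 [4
[... 2194 characters left out ...]
2371283 457.01199907498324
156 12 [453.4 298.  150. ] 449.64317851644944 457.2277681464026
162 12 [453.6 293.9 150.3] 449.8262779097311 457.44342989833535
168 12 [453.8 289.7 150. ] 450.0052248096187 457.5957922319663
174 14 [453.3 285.4 149.2] 448.7328554690598 457.8730847167141
180 14 [453.5 280.5 145.6] 448.9125334574906 458.40869532649384
186 12 [454.4 277.1 150.3] 450.56029352597415 458.2669211875295
grip 183 834 [447.9 373.4 185.9] [443.2 362.4 183.9] [452.5 384.3 187.6]
grip 160 118 [450.8 365.8 173.3] [444.9 361.5 162.6] [453.9 381.5 180.7]
grip 183 507 [454.8 238.8 186. ] [450.2 227.5 184. ] [459.3 249.4 187.5]
grip 160 161 [455.9 247.7 172.3] [450.4 233.  161.4] [460.6 250.1 181.7]
```

Call:
{"api": "move_arm", "payload": {
  "commands": [
    [[-49,2.8,0],[0,0,0],85],
    [[-49,2.8,0],[0,0,0],85],
    [[-49,2.8,0],[0,0,0],85],
    [[-49,2.8,0],[0,0,0],85],
    [[-49,2.8,0],[0,0,0],85],
    [[-49,2.8,0],[0,0,0],85],
    [[-49,2.8,0],[0,0,0],85],
    [[-49,2.8,0],[0,0,0],85],
    [[-49,2.8,0],[0,0,0],85],
    [[-49,2.8,0],[0,0,0],85]
  ]
}}

```text
clock: 3.2
tcp_pos: [500.9, -239.9, 310.4]
tcp_rot: [2.174, 2.267, 0.0]
contact_force: [-0.1, 1.2, 0.4]
finger_gap: 1.0
finger_force: 0.0
```

Call:
{"api": "move_arm", "payload": {
  "commands": [
    [[-35,3,0],[0,0,0],85],
    [[0,0,0],[0,0,0],85],
    [[0,0,0],[0,0,0],85],
    [[0,0,0],[0,0,0],85],
    [[0,0,0],[0,0,0],85],
    [[0,0,0],[0,0,0],85],
    [[0,0,0],[0,0,0],85],
    [[0,0,0],[0,0,0],85],
    [[0,0,0],[0,0,0],85],
    [[0,0,0],[0,0,0],85]
  ]
}}

```text
clock: 4.2
tcp_pos: [505.5, -272.6, 310.3]
tcp_rot: [-2.174, -2.268, -0.0]
contact_force: [1.3, 0.3, -0.3]
finger_gap: 0.996
finger_force: 0.0
```

```bash
python3 - <<'E'
from h import *
import pickle
np.set_printoptions(precision=1,suppress=True)
s=status.observe(); print(s["tcp_pos"],s["tcp_rot"],abs(s["qvel"]).max())
p,d=vision.capture("wrist"); cv2.imwrite("pics/w3.png",p); np.save("w3.npy",d); pickle.dump(s,open("w3.pkl","wb"))
C=cam("wrist",s);W=cloud("wrist",d,C)
z=np.clip((W[...,2]-60)*1.9,0,255).astype(np.uint8)
u,v=proj(C,[507,-278,170])[0];print(u,v)
u=int(np.clip(u-100,0,440));v=int(np.clip(v-120,0,240))
f=lambda a,i:cv2.resize(a[v:v+240,u:u+200],None,fx=2,fy=2,interpolation=i)
cv2.imwrite("pics/w3c.png",np.hstack([f(p,2),f(cv2.applyColorMap(z,2),0)])); print(u,v)
q=W.reshape(-1,3);q=q[(q[:,2]>183)&(q[:,2]<200)&(abs(q[:,0]-507)<40)&(abs(q[:,1]+278)<40)]
print(len(q),q.mean(0),np.percentile(q,3,0),np.percentile(q,97,0)); print(cv2.minAreaRect(np.float32(q[:,:2])))
E
```

```text
[ 505.5 -272.6  310.3] [-2.2 -2.3 -0. ] 0.002343263991534449
319.2290790290933 237.0482388270751
219 117
527 [ 507.7 -272.8  185.9] [ 502.4 -283.7  184. ] [ 512.9 -262.4  187.4]
((507.6584777832031, -273.609375), (24.180208206176758, 10.01093864440918), 80.67395782470703)
```

View pics/w3c.png

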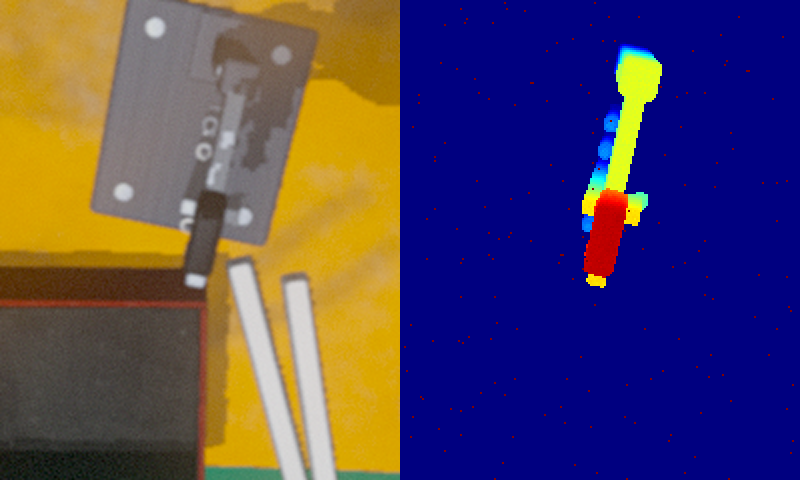

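The crop shows the comb's grip as a red depth block at crop (605,235), the stand arm running up and right to the post at (640,75), and the red box lower left. The stand is yawed about −9°. Now the tilt, and a two-view height check.

```bash
python3 - <<'E'
from h import *
import pickle
np.set_printoptions(precision=3,suppress=True)
s=pickle.load(open("w3.pkl","rb"));C=cam("wrist",s);W=cloud("wrist",np.load("w3.npy"),C);q=W.reshape(-1,3)
near=(abs(q[:,0]-515)<50)&(abs(q[:,1]+265)<70)
t=q[near&(q[:,2]>182)&(q[:,2]<190)]
yaw=np.deg2rad(80.67-90); B=np.array([[np.cos(yaw),np.sin(yaw)],[-np.sin(yaw),np.cos(yaw)]])
L=lambda a:np.c_[(a[:,:2]-[507.7,-273.3])@B.T,a[:,2]]
l=L(t);A=np.c_[l[:,:2],np.ones(len(l))];c=np.linalg.lstsq(A,l[:,2],rcond=None)[0];print("plane",c,"tilt about y",np.arctan(-c[0]) ,l.min(0),l.max(0))
a=L(q[near&(q[:,2]>134)&(q[:,2]<146)]);a=a[(a[:,1]>14)&(a[:,1]<50)&(abs(a[:,0])<15)]
for y in range(14,50,6): k=a[abs(a[:,1]-y-3)<3]; print(y,len(k),np.median(k,0) if len(k) else '',k[:,0].min() if len(k) else '',k[:,0].max() if len(k) else '')
P=L(q[near&(q[:,2]>60)]); P=P[(P[:,1]>-20)&(P[:,1]<16)]
for lo,hi in((100,130),(130,140),(140,150),(150,170)):
    k=P[(P[:,2]>lo)&(P[:,2]<hi)]; print(lo,len(k),k.min(0),k.max(0))
# two-view height: dark grip blob scene / side / wrist
uw=proj(C,t).mean(0)
for n in("scene","side"):
    Wn=cloud(n,np.load(n+"0.npy"));m=(Wn[...,2]>181)&(abs(Wn[...,0]-507)<25)&(abs(Wn[...,1]+275)<25)
    v,u=np.nonzero(m); print(n,len(u),cross(C,uw,cam(n),[u.mean(),v.mean()]))
s1=pickle.load(open("w1.pkl","rb"));C1=cam("wrist",s1);C2=cam("wrist",pickle.load(open("w2.pkl","rb")))
for g in([447.9,373.4],[454.8,238.8]):
    r=[]
    for f,Cc in(("w1",C1),("w2",C2)):
        w=cloud("wrist",np.load(f+".npy"),Cc);v,u=np.nonzero((w[...,2]>182)&(w[...,2]<190)&(abs(w[...,0]-g[0])<20)&(abs(w[...,1]-g[1])<25));r.append([u.mean(),v.mean()])
    print("nb",cross(C1,r[0],C2,r[1]))
E
```

```text
plane [  0.057  -0.027 185.856] tilt about y -0.05742317630930373 [ -4.996 -12.402 182.261] [  5.015  11.788 188.013]
14 83 [  2.903  17.152 140.303] -0.1827685147173689 6.768719288576404
20 80 [  3.148  22.989 140.122] -0.17183341678766462 6.953361454165953
26 81 [  3.124  29.16  140.261] -0.06533892840239051 6.7670843468171675
32 82 [  3.254  34.96  140.284] -0.12023971250178006 7.001887872245236
38 114 [  3.475  41.724 140.117] -3.3135979832087306 9.989570215277533
44 178 [  2.792  47.107 140.064] -4.894180099364925 10.573749376041377
100 114 [ -6.119  -3.294 100.153] [ 18.526  15.745 129.971]
130 93 [ -7.487   2.016 130.151] [ 14.47   15.427 139.979]
140 211 [ -8.039  -3.646 140.014] [ 14.017  15.947 149.594]
150 45 [ -3.725   9.295 160.328] [  5.901  11.894 169.823]
scene 45 (array([ 508.576, -274.388,  182.336]), np.float64(2.0112633618945734))
side 18 (array([ 508.015, -273.912,  181.924]), np.float64(0.4313244301157881))
nb (array([447.981, 373.882, 183.175]), np.float64(0.2863629481415717))
nb (array([454.947, 237.857, 182.988]), np.float64(0.2695494567811115))
```

```bash
python3 - <<'E'
from h import *
plan([508.6,-273.6,178],-0.163,tilt=-0.057)
E
```

```text
[[-0.1, 0.3, 13.2], [-0.006, -0.001, 0.02]]
[[-0.1, 0.2, 13.2], [-0.006, -0.001, 0.02]]
[[-0.1, 0.2, 13.2], [-0.006, -0.001, 0.02]]
[[-0.1, 0.1, 13.2], [-0.006, -0.001, 0.02]]
[[-0.1, 0.0, 13.2], [-0.006, -0.001, 0.02]]
[[-0.1, -0.1, 13.2], [-0.006, -0.001, 0.02]]
[[-0.1, -0.1, 13.2], [-0.006, -0.001, 0.02]]
[[-0.1, -0.2, 13.2], [-0.006, -0.001, 0.02]]
[[-0.1, -0.3, 13.2], [-0.006, -0.001, 0.02]]
[[-0.1, -0.4, 13.2], [-0.006, -0.001, 0.02]]
```

Call:
{"api": "move_arm", "payload": {
  "commands": [
    [[-0.1,0.3,13.2],[-0.006,0,0.0205],45],
    [[-0.1,0.2,13.2],[-0.006,0,0.0205],45],
    [[-0.1,0.2,13.2],[-0.006,0,0.0205],45],
    [[-0.1,0.1,13.2],[-0.006,0,0.0205],45],
    [[-0.1,0,13.2],[-0.006,0,0.0205],45],
    [[-0.1,-0.1,13.2],[-0.006,0,0.0205],45],
    [[-0.1,-0.1,13.2],[-0.006,0,0.0205],45],
    [[-0.1,-0.2,13.2],[-0.006,0,0.0205],45],
    [[-0.1,-0.3,13.2],[-0.006,0,0.0205],45],
    [[-0.1,-0.4,13.2],[-0.003,0,0.0205],45]
  ]
}}

```text
clock: 5.25
tcp_pos: [508.7, -273.6, 177.4]
tcp_rot: [2.366, 2.005, 0.065]
contact_force: [-0.2, -0.2, 0.2]
finger_gap: 0.526
finger_force: 0.0
```

```bash
python3 - <<'E'
from h import *
s=status.observe(); print(s); print(Ro.from_rotvec(s["tcp_rot"]).as_matrix().round(3))
E
```

```text
{'clock': 5.25, 'qpos': array([-0.73774528, -0.02779696, -0.17636893,  1.37773521,  0.03612283,
        0.99844558]), 'qvel': array([-4.92755660e-03,  4.63063514e-05, -2.40389491e-01, -2.65220373e-01,
        1.43127108e-02,  2.00599925e-01]), 'effort': array([  0.07868425, -49.67541933,  52.09066629,   0.22331209,
         0.12934351,  -0.3484482 ]), 'tcp_pos': array([ 508.73312103, -273.552798  ,  177.38012741]), 'tcp_rot': array([2.36595641, 2.00539963, 0.06451763]), 'contact_force': array([-0.17235092, -0.19976901,  0.24237873]), 'ft_torque': array([-0.03193898,  0.06144845,  0.02100149]), 'finger_force': 0.0, 'finger_gap': 0.5255325698358044}
[[ 0.164  0.985  0.057]
 [ 0.986 -0.164 -0.003]
 [ 0.006  0.057 -0.998]]
```

Call:
{"api": "move_arm", "payload": {
  "commands": [
    [[0,0,0],[0,0,0],20],
    [[0,0,0],[0,0,0],10],
    [[0,0,0],[0,0,0],5],
    [[0,0,0],[0,0,0],0],
    [[0,0,0],[0,0,0],0],
    [[0,0,0],[0,0,0],0],
    [[0,0,0],[0,0,0],0],
    [[0,0,0],[0,0,0],0],
    [[0,0,0],[0,0,0],0],
    [[0,0,0],[0,0,0],0]
  ]
}}

```text
clock: 6.25
tcp_pos: [509.0, -273.7, 178.7]
tcp_rot: [2.364, 2.007, 0.064]
contact_force: [0.5, -1.1, 4.6]
finger_gap: 0.106
finger_force: 61.7
```

Call:
{"api": "move_arm", "payload": {
  "commands": [
    [[0,0,0],[0,0,0],0],
    [[0,0,-3],[0,0,0],0],
    [[0,0,-3],[0,0,0],0],
    [[0,0,-6],[0,0,0],0],
    [[0,0,-8],[0,0,0],0],
    [[0,0,-10],[0,0,0],0],
    [[0,0,-10],[0,0,0],0],
    [[0,0,-10],[0,0,0],0],
    [[0,0,-10],[0,0,0],0],
    [[0,0,-10],[0,0,0],0]
  ]
}}

```text
clock: 7.25
tcp_pos: [504.8, -273.4, 249.2]
tcp_rot: [2.364, 2.007, 0.064]
contact_force: [-0.2, 0.0, -1.3]
finger_gap: 0.105
finger_force: 61.3
```

```bash
python3 - <<'E'
from h import *
s=status.observe()
R=Ro.from_rotvec(s["tcp_rot"]); print(R.inv().apply([0,0,86/2]).round(1))
s["tcp_pos"]=s["tcp_pos"]+[0,0,86]; plan([441.1,305.3,335],0.051,n=16,s=s)
E
```

```text
[  0.3   2.4 -42.9]
[[35.0, -9.8, -0.3], [0.004, 0.0, -0.013]]
[[35.2, -9.3, -0.3], [0.004, 0.0, -0.013]]
[[35.3, -8.8, -0.3], [0.004, 0.0, -0.013]]
[[35.4, -8.4, -0.2], [0.004, 0.0, -0.013]]
[[35.5, -7.9, -0.2], [0.004, 0.0, -0.013]]
[[35.6, -7.4, -0.2], [0.004, 0.0, -0.013]]
[[35.7, -7.0, -0.2], [0.004, 0.0, -0.013]]
[[35.8, -6.5, -0.1], [0.004, 0.0, -0.013]]
[[35.9, -6.0, -0.1], [0.004, 0.0, -0.013]]
[[36.0, -5.5, -0.1], [0.004, 0.0, -0.013]]
[[36.0, -5.0, -0.1], [0.004, 0.0, -0.013]]
[[36.1, -4.6, -0.0], [0.004, 0.0, -0.013]]
[[36.2, -4.1, -0.0], [0.004, 0.0, -0.013]]
[[36.2, -3.6, -0.0], [0.004, 0.0, -0.013]]
[[36.3, -3.1, -0.0], [0.004, 0.0, -0.013]]
[[36.3, -2.6, 0.0], [0.004, 0.0, -0.013]]
```

Call:
{"api": "move_arm", "payload": {
  "commands": [
    [[0.3,2.4,-42.9],[0,0,0],0],
    [[0.3,2.4,-42.9],[0,0,0],0],
    [[35,-9.8,-0.3],[0.0035,0,-0.0134],0],
    [[35.2,-9.3,-0.3],[0.0035,0,-0.0134],0],
    [[35.3,-8.8,-0.3],[0.0035,0,-0.0134],0],
    [[35.4,-8.4,-0.2],[0.0035,0,-0.0134],0],
    [[35.5,-7.9,-0.2],[0.0035,0,-0.0134],0],
    [[35.6,-7.4,-0.2],[0.0035,0,-0.0134],0],
    [[35.7,-7,-0.2],[0.0035,0,-0.0134],0],
    [[35.8,-6.5,-0.1],[0.0035,0,-0.0134],0]
  ]
}}

```text
clock: 8.25
tcp_pos: [472.4, 17.4, 334.7]
tcp_rot: [2.267, 2.145, 0.033]
contact_force: [-0.0, -0.6, -0.7]
finger_gap: 0.107
finger_force: 61.2
```

Call:
{"api": "move_arm", "payload": {
  "commands": [
    [[35.9,-6,-0.1],[0.0035,0,-0.0134],0],
    [[36,-5.5,-0.1],[0.0035,0,-0.0134],0],
    [[36,-5,-0.1],[0.0035,0,-0.0134],0],
    [[36.1,-4.6,0],[0.0035,0,-0.0134],0],
    [[36.2,-4.1,0],[0.0035,0,-0.0134],0],
    [[36.2,-3.6,0],[0.0035,0,-0.0134],0],
    [[36.3,-3.1,0],[0.0035,0,-0.0134],0],
    [[36.3,-2.6,0],[0.0035,0,-0.0134],0],
    [[0,0,0],[0,0,0],0],
    [[0,0,0],[0,0,0],0]
  ]
}}

```text
clock: 9.25
tcp_pos: [440.6, 306.0, 334.1]
tcp_rot: [2.161, 2.279, 0.001]
contact_force: [0.4, -0.3, -1.7]
finger_gap: 0.107
finger_force: 61.3
```

```bash
python3 - <<'E'
from h import *
import pickle
np.set_printoptions(precision=2,suppress=True)
s=status.observe(); R=Ro.from_rotvec(s["tcp_rot"]).as_matrix(); print(s["tcp_pos"],s["contact_force"],s["ft_torque"],s["qpos"]); print(R)
D={}
for n in("wrist","scene","side"):
    p,d=vision.capture(n);D[n]=(p,d)
pickle.dump((s,D),open("v4.pkl","wb"))
p,d=D["wrist"];C=cam("wrist",s);W=cloud("wrist",d,C)
z=np.clip((W[...,2]-60)*1,0,255).astype(np.uint8)
K,Rc,t=cam("scene");u,v=proj((K,Rc,t),[441,305,270])[0].astype(int)
a=cv2.resize(D["scene"][0][v-60:v+60,u-50:u+50],(400,480),interpolation=2)
b=cv2.resize(p[:,200:440],(390,480))
cv2.imwrite("pics/v4.png",np.hstack([a,b])); print(u,v)
E
```

```text
[440.63 305.99 334.08] [ 0.41 -0.26 -1.69] [-0.    0.01  0.01] [ 0.36 -0.06  0.08  1.71 -0.    1.88]
[[-0.05  1.    0.  ]
 [ 1.    0.05 -0.  ]
 [-0.    0.   -1.  ]]
229 144
```

View pics/v4.png

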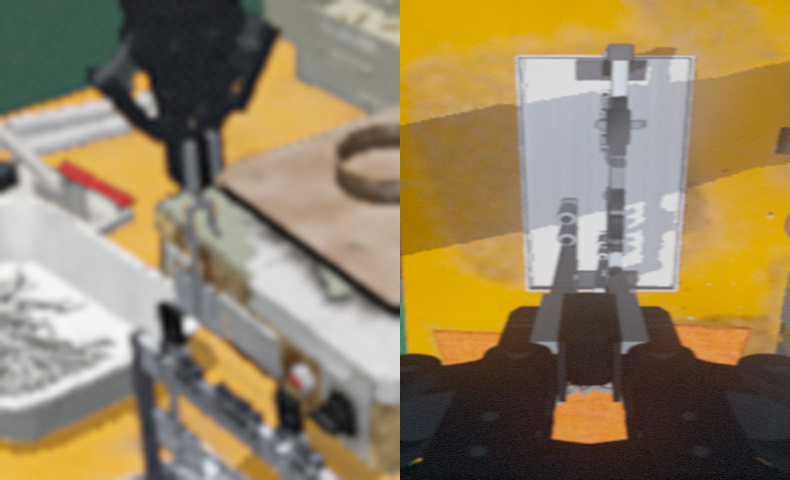

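Left (scene): the comb hangs from the gripper, hook visible at (200,215). Right (wrist): the comb's cross bar end and two ferrules are visible at (567,210–240), in front of the bar at about 615. Now measure the in-hand offset.

```bash
python3 - <<'E'
from h import *
import pickle
np.set_printoptions(precision=1,suppress=True)
s,D=pickle.load(open("v4.pkl","rb"));R=Ro.from_rotvec(s["tcp_rot"]).as_matrix()
T=lambda W:(W.reshape(-1,3)-s["tcp_pos"])@R   # tool frame
for n in D:
    t=T(cloud(n,D[n][1],cam(n,s) if n=="wrist" else None)); 
    m=(abs(t[:,0])<45)&(abs(t[:,1])<30)&(t[:,2]>27)&(t[:,2]<135)&(D[n][1].ravel()>0)
    q=t[m]; print(n,len(q))
    for lo in range(27,132,7):
        k=q[(q[:,2]>=lo)&(q[:,2]<lo+7)]
        if len(k)>3: print(lo,len(k),np.percentile(k,3,0),np.median(k,0),np.percentile(k,97,0))
E
```

```text
wrist 1554
34 127 [  2.  -10.9  36.2] [ 2.6 -4.8 38.7] [ 3.1  9.8 40.9]
41 174 [  0.6 -10.9  41.2] [ 2.4 -0.4 44.5] [ 3.  10.  47.9]
48 154 [  1.3 -10.8  48.4] [ 2.3  4.8 51.7] [ 2.9 10.6 54.9]
55 144 [ -2.2 -11.   55.2] [ 2.3  8.3 57.9] [ 2.9 12.8 61.2]
62 77 [ -1.3 -11.   62.1] [ 2.3 -7.9 64.8] [ 2.8 -5.4 68.8]
69 55 [  1.6 -11.   69.4] [ 2.3 -7.7 72.9] [ 2.7 -5.5 75.7]
76 76 [  1.9 -10.9  76.5] [ 2.5 -8.4 81.4] [23.4 -5.7 82.9]
83 310 [-11.8 -11.1  83.2] [12.2 -7.9 86.6] [25.3 -5.2 89.6]
90 152 [-22.  -11.1  90.2] [12.1 -7.1 93.4] [25.7 -4.9 96.8]
97 118 [-22.4 -11.   97.3] [12.5 -7.1 99.7] [ 25.6  -5.  103.7]
104 81 [-22.3 -11.1 104.1] [ 13.2  -6.3 107.3] [ 25.7  -5.  110.5]
111 84 [ -8.3 -11.1 111.7] [ 25.4  -6.3 113.2] [ 27.2  -5.2 116.9]
scene 250
27 15 [ -7.8 -10.1  27.7] [-3.7 -2.2 32.5] [ 1.3  3.1 33.8]
34 21 [ -8.4 -12.5  34.4] [-4.3  0.9 37.1] [ 1.4 10.2 40.4]
41 11 [ -6.5 -12.3  41.4] [-4.4 -5.5 44.1] [-2.3  9.7 47.7]
48 14 [ -7.4 -11.6  48.2] [-3.6 -0.4 51.3] [ 0.2  8.9 53.6]
55 12 [ -5.4 -10.4  55.2] [-3.7 -0.1 58.2] [-0.7 12.4 61.3]
62 9 [ -3.1 -11.2  62.6] [-0.8 -8.2
[... 571 characters left out ...]
  31.8] [-2.8  1.2 34. ]
34 14 [-12.2 -12.6  34.9] [-4.3 -2.7 37.7] [ 0.   9.5 40.1]
41 7 [-12.3 -12.7  42.2] [-9.3  5.5 44.8] [ 1.7 10.6 45.8]
48 8 [-13.6 -12.3  48.5] [-7.1 -2.6 49.8] [-1.7  8.9 53.1]
55 8 [ -8.4 -12.2  55.4] [-6.1 -9.7 57.7] [-0.6  7.6 61.2]
62 7 [ -9.9 -13.3  62.6] [-8.  -6.9 64.1] [-4.6 11.1 67.5]
76 5 [ -6.3 -10.1  76.5] [-5.6 -6.7 78.8] [-2.8 -5.7 82.5]
83 9 [-27.7 -10.6  86.7] [-6.3 -8.7 88.5] [14.7 -5.  89.8]
90 11 [-28.  -10.5  91.2] [ -4.2 -10.   94.6] [25.9 -6.8 96.7]
97 11 [-30.2 -11.9  97.6] [-13.5 -10.5  99.5] [ 15.4  -5.  103.8]
104 15 [-34.3 -13.9 104.7] [-15.7 -10.8 106.5] [ 23.5  -8.5 110.6]
111 9 [-33.9 -11.7 112.7] [-10.2 -11.3 115.7] [ 19.5  -9.1 117.4]
```

```bash
python3 - <<'E'
from h import *
import pickle
np.set_printoptions(precision=1,suppress=True)
def m(s,d):
    W=cloud("wrist",d,cam("wrist",s)); q=W.reshape(-1,3)
    a=0.051;e=np.array([np.cos(a),np.sin(a)]);f=np.array([-e[1],e[0]]);o=np.array([453.1,305.9])
    l=np.c_[(q[:,:2]-o)@e,(q[:,:2]-o)@f,q[:,2]]
    k=l[(abs(l[:,0])<3)&(abs(l[:,1])<30)&(l[:,2]>146)&(l[:,2]<154)]
    y=np.sort(k[:,1]); top=np.sort(k[k[:,2]>148.6][:,1])
    for y_ in (y,top):
        g=np.diff(y_);i=g.argmax();print("gap",y_[i],y_[i+1],g[i])
    for lo,hi in((8,18),(-18,-8),(-4,3)):
        b=l[(l[:,1]>lo)&(l[:,1]<hi)&(abs(l[:,0])<8)&(l[:,2]>(138 if lo==-4 else 148.5))&(l[:,2]<154)]
        print("x",len(b),np.percentile(b[:,0],[2,98]))
for f in("w1","w2"): print(f); m(pickle.load(open(f+".pkl","rb")),np.load(f+".npy"))
s,D=pickle.load(open("v4.pkl","rb"));print("v4");m(s,D["wrist"][1])
E
```

```text
w1
gap -1.8310652679644608 2.871602830456336 4.702668098420797
gap -2.376161342766079 4.286040225192859 6.662201567958938
x 110 [-2.2  4.1]
x 106 [-2.6  3.9]
x 98 [-4.1  4.2]
w2
gap -1.9886799584508215 2.6446330253686354 4.633312983819457
gap -2.5720173457164033 3.5218647321439764 6.09388207786038
x 151 [-2.4  3.7]
x 137 [-2.6  3.7]
x 130 [-3.9  4. ]
v4
gap -1.717266142795399 2.516085827489628 4.233351970285026
gap -1.717266142795399 3.986974238710513 5.704240381505912
x 117 [-2.5  3.8]
x 97 [-2.3  3.5]
x 106 [-4.3  4.1]
```

Call:
{"api": "move_arm", "payload": {
  "commands": [
    [[0,0,13],[0,0,0],0],
    [[0,0,13],[0,0,0],0],
    [[0,0,13],[0,0,0],0],
    [[0,0,13],[0,0,0],0],
    [[0,0,13],[0,0,0],0],
    [[0,0,13],[0,0,0],0],
    [[0,0,13],[0,0,0],0],
    [[0,0,13],[0,0,0],0],
    [[0,0,12],[0,0,0],0],
    [[0,0,0],[0,0,0],0]
  ]
}}

```text
clock: 10.4
tcp_pos: [440.2, 305.2, 215.7]
tcp_rot: [-2.163, -2.278, 0.003]
contact_force: [0.0, 0.6, -0.9]
finger_gap: 0.108
finger_force: 61.2
```

```bash
python3 - <<'E'
from h import *
s=status.observe();print(s["contact_force"],s["tcp_pos"]); plan([453.7,306.8,216.5],0.051,n=7)
E
```

```text
[ 0.01596484  0.60649365 -0.93272214] [440.19296222 305.16034572 215.71877625]
[[0.1, 1.9, -0.1], [-0.0, 0.0, 0.0]]
[[0.1, 1.9, -0.1], [-0.0, 0.0, 0.0]]
[[0.1, 1.9, -0.1], [-0.0, 0.0, 0.0]]
[[0.1, 1.9, -0.1], [-0.0, 0.0, 0.0]]
[[0.1, 1.9, -0.1], [-0.0, 0.0, 0.0]]
[[0.1, 1.9, -0.1], [-0.0, 0.0, 0.0]]
[[0.1, 1.9, -0.1], [-0.0, 0.0, 0.0]]
```

Call:
{"api": "move_arm", "payload": {
  "commands": [
    [[0.2,2,-0.1],[0,0,0],0],
    [[0.2,2,-0.1],[0,0,0],0],
    [[0.2,2,-0.1],[0,0,0],0],
    [[0.1,2,-0.1],[0,0,0],0],
    [[0.1,2,-0.1],[0,0,0],0],
    [[0.1,2,-0.1],[0,0,0],0],
    [[0,1.5,-0.1],[0,0,0],0],
    [[0,0,0],[0,0,0],0],
    [[0,0,0],[0,0,0],0],
    [[0,0,0],[0,0,0],0]
  ]
}}

```text
clock: 11.4
tcp_pos: [454.4, 307.0, 218.6]
tcp_rot: [2.163, 2.277, 0.001]
contact_force: [-0.1, 0.6, -1.7]
finger_gap: 0.103
finger_force: 61.3
```

Call:
{"api": "move_arm", "payload": {
  "commands": [
    [[0,0,3],[0,0,0],0],
    [[0,0,3],[0,0,0],0],
    [[0,0,3],[0,0,0],0],
    [[0,0,3],[0,0,0],0],
    [[0,0,3],[0,0,0],0],
    [[0,0,2],[0,0,0],0],
    [[0,0,2],[0,0,0],0],
    [[0,0,2],[0,0,0],0],
    [[0,0,0],[0,0,0],0],
    [[0,0,0],[0,0,0],0]
  ]
}}

```text
clock: 12.4
tcp_pos: [454.5, 307.1, 197.6]
tcp_rot: [2.163, 2.277, 0.001]
contact_force: [0.0, 0.0, -1.8]
finger_gap: 0.102
finger_force: 61.3
```

```bash
python3 - <<'E'
from h import *
import pickle
np.set_printoptions(precision=1,suppress=True)
s=status.observe();print(s["contact_force"],s["ft_torque"],s["tcp_pos"],s["tcp_rot"])
p,d=vision.capture("wrist");C=cam("wrist",s)
cv2.imwrite("pics/v5.png",np.hstack([cv2.resize(p[60:360,230:400],None,fx=2,fy=2,interpolation=2)]))
R=Ro.from_rotvec(s["tcp_rot"]).as_matrix()
t=((cloud("wrist",d,C)-s["tcp_pos"])@R)
k=(abs(t[...,1])<10)&(t[...,0]>-10)&(t[...,0]<60)&(t[...,2]>20)&(t[...,2]<65)
q=t[k]
for x in np.arange(0,40,2): 
    b=q[abs(q[:,0]-x-1)<1]
    if len(b)>3: print(x,len(b),np.percentile(b,3,0),np.median(b,0),np.percentile(b,97,0))
E
```

```text
[ 0.   0.  -1.8] [-0.  0. -0.] [454.5 307.1 197.6] [2.2 2.3 0. ]
0 55 [ 0.3 -9.1 39. ] [ 1.8 -4.8 50.3] [ 2.   9.5 63. ]
2 475 [ 2.1 -9.7 36.8] [ 2.6 -3.6 47.1] [ 3.5  9.6 61.7]
4 70 [ 4.1 -5.7 46.4] [ 5.  -1.3 47.6] [ 6.   2.3 58.7]
6 72 [ 6.1 -5.7 46.3] [ 7.  -1.5 47.5] [ 7.9  2.3 58.6]
8 79 [ 8.1 -6.7 46.4] [ 9.  -1.8 47.5] [ 9.9  2.3 60.1]
10 84 [10.1 -7.1 46.2] [11.  -2.  47.5] [12.   2.3 59.3]
12 90 [12.  -7.1 46.6] [12.9 -2.4 47.6] [13.9  2.3 61. ]
14 82 [14.1 -6.5 46.2] [14.8 -1.8 47.6] [15.8  2.1 61.1]
16 113 [16.1 -5.6 46.4] [17.4 -1.3 48.2] [18.   2.3 58.9]
18 140 [18.  -5.1 47.7] [18.4 -1.3 55.8] [19.9  2.4 60.3]
20 60 [20.1 -4.2 56.3] [21.  -1.1 57.3] [22.   2.4 58.3]
22 61 [22.1 -4.1 56.4] [23.  -0.9 57.4] [23.9  2.4 58.3]
24 65 [24.  -4.1 56. ] [25.1 -0.9 57.5] [26.   2.4 58.5]
26 61 [26.1 -4.1 56.5] [27.1 -0.9 57.2] [28.   2.4 58.8]
28 64 [28.1 -4.1 56.4] [29.  -0.9 57.2] [30.   2.4 58.5]
30 62 [30.2 -4.1 56.2] [31.1 -0.9 57.3] [32.   2.4 58.5]
32 46 [32.2 -4.1 55.9] [32.8 -0.9 57.2] [33.4  2.3 58.2]
36 77 [36.  -5.3 46.8] [37.1 -1.3 47.7] [38.   2.5 58.5]
38 86 [38.  -5.5 46.2] [39.  -1.5 47.5] [39.9  2.6 59.3]
```

View pics/v5.png

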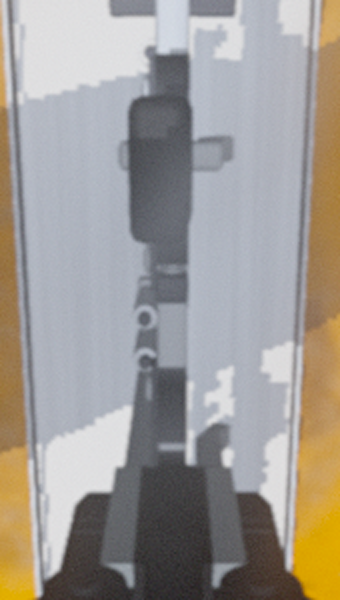

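The crop shows the grip of the left neighbour at (160,170), the ferrules beside the bar at (145,320–360), and the fixed cheek's bright end at (172,448). The bar sits 0.9 mm to −x of the hook's centre. I'll correct that and go down softly.

Call:
{"api": "move_arm", "payload": {
  "commands": [
    [[-0.3,-0.8,1],[0,0,0],0],
    [[0,0,1],[0,0,0],0],
    [[0,0,1],[0,0,0],0],
    [[0,0,1],[0,0,0],0],
    [[0,0,1],[0,0,0],0],
    [[0,0,1],[0,0,0],0],
    [[0,0,0.5],[0,0,0],0],
    [[0,0,0.5],[0,0,0],0],
    [[0,0,0],[0,0,0],0],
    [[0,0,0],[0,0,0],0]
  ]
}}

```text
clock: 13.45
tcp_pos: [453.7, 306.7, 190.7]
tcp_rot: [2.163, 2.277, 0.001]
contact_force: [-0.6, 0.1, -1.1]
finger_gap: 0.106
finger_force: 61.3
```

Call:
{"api": "move_arm", "payload": {
  "commands": [
    [[0,0,0.4],[0,0,0],0],
    [[0,0,0.3],[0,0,0],0],
    [[0,0,0.3],[0,0,0],0],
    [[0,0,0.3],[0,0,0],0],
    [[0,0,0.3],[0,0,0],0],
    [[0,0,0.2],[0,0,0],0],
    [[0,0,0.2],[0,0,0],0],
    [[0,0,0],[0,0,0],0],
    [[0,0,0],[0,0,0],0],
    [[0,0,0],[0,0,0],0]
  ]
}}

```text
clock: 14.45
tcp_pos: [453.7, 306.7, 188.6]
tcp_rot: [2.163, 2.277, 0.001]
contact_force: [-0.1, -0.1, -1.3]
finger_gap: 0.106
finger_force: 61.3
```

Call:
{"api": "move_arm", "payload": {
  "commands": [
    [[0,0,0.3],[0,0,0],0],
    [[0,0,0.3],[0,0,0],0],
    [[0,0,0.3],[0,0,0],0],
    [[0,0,0.2],[0,0,0],0],
    [[0,0,0.2],[0,0,0],0],
    [[0,0,0.2],[0,0,0],0],
    [[0,0,0],[0,0,0],0],
    [[0,0,0],[0,0,0],0],
    [[0,0,0],[0,0,0],0],
    [[0,0,0],[0,0,0],0]
  ]
}}

```text
clock: 15.45
tcp_pos: [453.7, 306.7, 187.1]
tcp_rot: [2.163, 2.277, 0.001]
contact_force: [0.2, -0.5, -0.6]
finger_gap: 0.109
finger_force: 61.3
```

Call:
{"api": "move_arm", "payload": {
  "commands": [
    [[0,0,0.2],[0,0,0],0],
    [[0,0,0.2],[0,0,0],0],
    [[0,0,0.2],[0,0,0],0],
    [[0,0,0.2],[0,0,0],0],
    [[0,0,0],[0,0,0],0],
    [[0,0,0],[0,0,0],0],
    [[0,0,0],[0,0,0],0],
    [[0,0,0],[0,0,0],0],
    [[0,0,0],[0,0,0],0],
    [[0,0,0],[0,0,0],0]
  ]
}}

```text
clock: 16.45
tcp_pos: [453.8, 306.7, 186.3]
tcp_rot: [2.163, 2.277, 0.001]
contact_force: [0.1, -1.0, 0.5]
finger_gap: 0.104
finger_force: 61.3
```

Call:
{"api": "move_arm", "payload": {
  "commands": [
    [[-0.2,0,0.2],[0,0,0],0],
    [[-0.2,0,0.2],[0,0,0],0],
    [[0,0,0.2],[0,0,0],0],
    [[0,0,0.2],[0,0,0],0],
    [[0,0,0],[0,0,0],0],
    [[0,0,0],[0,0,0],0],
    [[0,0,0],[0,0,0],0],
    [[0,0,0],[0,0,0],0],
    [[0,0,0],[0,0,0],0],
    [[0,0,0],[0,0,0],0]
  ]
}}

```text
clock: 17.45
tcp_pos: [453.9, 306.4, 185.7]
tcp_rot: [2.163, 2.277, 0.002]
contact_force: [-0.5, 1.6, 4.6]
finger_gap: 0.103
finger_force: 62.0
```

Call:
{"api": "move_arm", "payload": {
  "commands": [
    [[0,0,0.1],[0,0,0],0],
    [[0,0,0.1],[0,0,0],0],
    [[0,0,0.1],[0,0,0],0],
    [[0,0,0.1],[0,0,0],0],
    [[0,0,0],[0,0,0],0],
    [[0,0,0],[0,0,0],0],
    [[0,0,0],[0,0,0],0],
    [[0,0,0],[0,0,0],0],
    [[0,0,0],[0,0,0],0],
    [[0,0,0],[0,0,0],0]
  ]
}}

```text
clock: 18.45
tcp_pos: [453.9, 306.4, 185.4]
tcp_rot: [2.163, 2.277, 0.002]
contact_force: [0.4, 2.1, 7.6]
finger_gap: 0.11
finger_force: 62.4
```

Call:
{"api": "move_arm", "payload": {
  "commands": [
    [[0,0,0.1],[0,0,0],0],
    [[0,0,0.1],[0,0,0],0],
    [[0,0,0.1],[0,0,0],0],
    [[0,0,0],[0,0,0],0],
    [[0,0,0],[0,0,0],0],
    [[0,0,0],[0,0,0],0],
    [[0,0,0],[0,0,0],0],
    [[0,0,0],[0,0,0],0],
    [[0,0,0],[0,0,0],0],
    [[0,0,0],[0,0,0],0]
  ]
}}

```text
clock: 19.45
tcp_pos: [453.7, 306.2, 184.5]
tcp_rot: [2.163, 2.277, 0.001]
contact_force: [2.8, 0.6, -3.0]
finger_gap: 0.11
finger_force: 60.9
```

Call:
{"api": "move_arm", "payload": {
  "commands": [
    [[0,0,0.2],[0,0,0],0],
    [[0,0,0.2],[0,0,0],0],
    [[0,0,0.2],[0,0,0],0],
    [[0,0,0.2],[0,0,0],0],
    [[0,0,0],[0,0,0],0],
    [[0,0,0],[0,0,0],0],
    [[0,0,0],[0,0,0],0],
    [[0,0,0],[0,0,0],0],
    [[0,0,0],[0,0,0],0],
    [[0,0,0],[0,0,0],0]
  ]
}}

```text
clock: 20.45
tcp_pos: [453.8, 306.3, 184.2]
tcp_rot: [2.163, 2.277, 0.001]
contact_force: [1.3, -2.0, 3.6]
finger_gap: 0.109
finger_force: 62.0
```

Call:
{"api": "move_arm", "payload": {
  "commands": [
    [[-0.1,0,0.2],[0,0,0],0],
    [[0,0,0.2],[0,0,0],0],
    [[0,0,0.2],[0,0,0],0],
    [[0,0,0.2],[0,0,0],0],
    [[0,0,0.2],[0,0,0],0],
    [[0,0,0.2],[0,0,0],0],
    [[0,0,0],[0,0,0],0],
    [[0,0,0],[0,0,0],0],
    [[0,0,0],[0,0,0],0],
    [[0,0,0],[0,0,0],0]
  ]
}}

```text
clock: 21.45
tcp_pos: [453.7, 306.2, 182.8]
tcp_rot: [2.163, 2.277, 0.001]
contact_force: [0.3, -2.5, 4.3]
finger_gap: 0.105
finger_force: 62.1
```

Call:
{"api": "move_arm", "payload": {
  "commands": [
    [[-0.1,0,0.2],[0,0,0],0],
    [[-0.1,0,0.2],[0,0,0],0],
    [[0,0,0.2],[0,0,0],0],
    [[0,0,0.2],[0,0,0],0],
    [[0,0,0.2],[0,0,0],0],
    [[0,0,0.2],[0,0,0],0],
    [[0,0,0.2],[0,0,0],0],
    [[0,0,0],[0,0,0],0],
    [[0,0,0],[0,0,0],0],
    [[0,0,0],[0,0,0],0]
  ]
}}

```text
clock: 22.45
tcp_pos: [453.7, 306.0, 181.4]
tcp_rot: [2.163, 2.277, 0.001]
contact_force: [1.0, -0.7, 4.4]
finger_gap: 0.102
finger_force: 62.2
```

Call:
{"api": "move_arm", "payload": {
  "commands": [
    [[0,0,0.2],[0,0,0],0],
    [[0,0,0.2],[0,0,0],0],
    [[0,0,0.2],[0,0,0],0],
    [[0,0,0.2],[0,0,0],0],
    [[0,0,0.2],[0,0,0],0],
    [[0,0,0],[0,0,0],0],
    [[0,0,0],[0,0,0],0],
    [[0,0,0],[0,0,0],0],
    [[0,0,0],[0,0,0],0],
    [[0,0,0],[0,0,0],0]
  ]
}}

```text
clock: 23.45
tcp_pos: [453.8, 306.0, 180.4]
tcp_rot: [2.163, 2.277, 0.001]
contact_force: [0.4, -1.2, 3.6]
finger_gap: 0.103
finger_force: 62.2
```

Call:
{"api": "move_arm", "payload": {
  "commands": [
    [[0,0,0.2],[0,0,0],0],
    [[0,0,0.2],[0,0,0],0],
    [[0,0,0.2],[0,0,0],0],
    [[0,0,0.2],[0,0,0],0],
    [[0,0,0.2],[0,0,0],0],
    [[0,0,0],[0,0,0],0],
    [[0,0,0],[0,0,0],0],
    [[0,0,0],[0,0,0],0],
    [[0,0,0],[0,0,0],0],
    [[0,0,0],[0,0,0],0]
  ]
}}

```text
clock: 24.45
tcp_pos: [453.8, 306.0, 179.4]
tcp_rot: [2.163, 2.277, 0.001]
contact_force: [0.4, -0.1, 4.4]
finger_gap: 0.107
finger_force: 62.2
```

Call:
{"api": "move_arm", "payload": {
  "commands": [
    [[0,0,0.1],[0,0,0],0],
    [[0,0,0.1],[0,0,0],0],
    [[0,0,0.1],[0,0,0],0],
    [[0,0,0.1],[0,0,0],0],
    [[0,0,0.1],[0,0,0],0],
    [[0,0,0],[0,0,0],0],
    [[0,0,0],[0,0,0],0],
    [[0,0,0],[0,0,0],0],
    [[0,0,0],[0,0,0],0],
    [[0,0,0],[0,0,0],0]
  ]
}}

```text
clock: 25.45
tcp_pos: [453.8, 306.0, 178.9]
tcp_rot: [2.163, 2.277, 0.001]
contact_force: [0.1, -1.5, 4.9]
finger_gap: 0.104
finger_force: 62.2
```

Call:
{"api": "move_arm", "payload": {
  "commands": [
    [[0,0,0.1],[0,0,0],0],
    [[0,0,0.1],[0,0,0],0],
    [[0,0,0.1],[0,0,0],0],
    [[0,0,0.1],[0,0,0],0],
    [[0,0,0],[0,0,0],0],
    [[0,0,0],[0,0,0],0],
    [[0,0,0],[0,0,0],0],
    [[0,0,0],[0,0,0],0],
    [[0,0,0],[0,0,0],0],
    [[0,0,0],[0,0,0],0]
  ]
}}

```text
clock: 26.45
tcp_pos: [453.8, 306.0, 178.8]
tcp_rot: [2.163, 2.277, 0.002]
contact_force: [-0.7, -0.9, 5.9]
finger_gap: 0.105
finger_force: 62.5
```

Call:
{"api": "move_arm", "payload": {
  "commands": [
    [[0,0,0.1],[0,0,0],0],
    [[0,0,0.1],[0,0,0],0],
    [[0,0,0.1],[0,0,0],0],
    [[0,0,0],[0,0,0],0],
    [[0,0,0],[0,0,0],0],
    [[0,0,0],[0,0,0],0],
    [[0,0,0],[0,0,0],0],
    [[0,0,0],[0,0,0],0],
    [[0,0,0],[0,0,0],0],
    [[0,0,0],[0,0,0],0]
  ]
}}

```text
clock: 27.45
tcp_pos: [453.8, 306.0, 178.8]
tcp_rot: [2.163, 2.277, 0.002]
contact_force: [-1.6, -1.5, 8.9]
finger_gap: 0.102
finger_force: 62.8
```

Call:
{"api": "move_arm", "payload": {
  "commands": [
    [[0,0,-0.2],[0,0,0],0],
    [[0,0,-0.2],[0,0,0],0],
    [[0,0,0],[0,0,0],0],
    [[0,0,0],[0,0,0],14],
    [[0,0,0],[0,0,0],18],
    [[0,0,0],[0,0,0],24],
    [[0,0,0],[0,0,0],32],
    [[0,0,0],[0,0,0],40],
    [[0,0,0],[0,0,0],40],
    [[0,0,0],[0,0,0],40]
  ]
}}

```text
clock: 28.45
tcp_pos: [453.8, 306.0, 178.6]
tcp_rot: [2.163, 2.277, 0.001]
contact_force: [0.1, 0.3, 0.7]
finger_gap: 0.468
finger_force: 0.0
```

Call:
{"api": "move_arm", "payload": {
  "commands": [
    [[0,0,-5],[0,0,0],40],
    [[0,0,-10],[0,0,0],40],
    [[0,0,-15],[0,0,0],40],
    [[0,0,-20],[0,0,0],40],
    [[0,0,-20],[0,0,0],40],
    [[-10,0,-20],[0,0,0],40],
    [[-20,0,-20],[0,0,0],40],
    [[-20,0,-20],[0,0,0],40],
    [[0,0,0],[0,0,0],40],
    [[0,0,0],[0,0,0],40]
  ]
}}

```text
clock: 29.45
tcp_pos: [456.6, 256.2, 309.7]
tcp_rot: [2.164, 2.276, 0.004]
contact_force: [1.0, 0.6, 0.5]
finger_gap: 0.465
finger_force: 0.0
```

```bash
python3 - <<'E'
from h import *
np.set_printoptions(precision=1,suppress=True)
s=status.observe();print(s["clock"],s["tcp_pos"],s["contact_force"])
p,d=vision.capture("wrist");W=cloud("wrist",d,cam("wrist",s))
q=W.reshape(-1,3);q=q[(abs(q[:,0]-452)<20)&(q[:,2]<195)]
for y0 in(373.4,305,238.8):
    k=q[(abs(q[:,1]-y0)<22)&(q[:,2]>183)]; print(y0,len(k),k.mean(0) if len(k) else '')
    if y0==305:
        o=k[:,:2].mean(0);e=np.array([np.cos(.051),np.sin(.051)]);x=(k[:,:2]-o)@e;print("top slope",np.polyfit(x,k[:,2],1))
cv2.imwrite("pics/v6.png",cv2.resize(p[0:330,220:420],None,fx=1.8,fy=1.8,interpolation=2))
E
```

```text
29.45 [456.6 256.2 309.7] [1.  0.6 0.5]
373.4 831 [448.2 373.5 185.9]
305 646 [452.9 305.9 185.9]
top slope [  0.  185.9]
238.8 502 [455.  239.1 185.9]
```

View pics/v6.png

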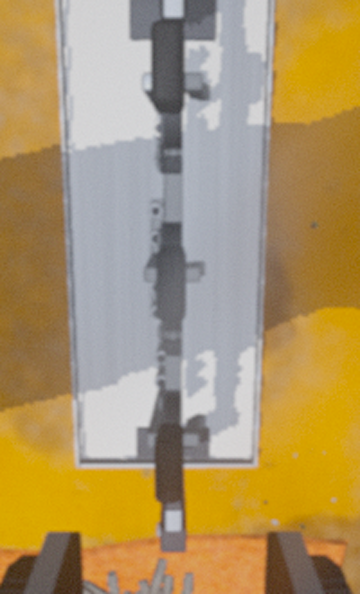

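The three combs hang in a row, with grips at (168,65), (170,275) and (170,460). The middle one has its top at 185.9 mm like its seated neighbours, level, and the neighbours have moved less than 0.5 mm. The gripper is clear.

```bash
python3 -c "
from plant import ticket;print(ticket.hand_in())"
```

```text
the job is handed in; nothing more can be done
None
```

The comb now hangs home in the middle spring seat, level and with the gripper clear; by the last wrist-camera reading its top matches the neighbours' height and they moved less than 0.5 mm, and the job is handed in (no verdict came back).

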